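# Start the mist line at the potting bench

## Robot

A 6-joint arm with a two-finger parallel gripper is mounted at the origin on the work surface. World frame = base frame: x ahead of the robot, y to its left, z up, the work surface at z = 0. Lengths are in mm, angles in rad, forces in N, time in s.
With the tool pointing down it reaches from about 350 to 875 mm from the base axis. Payload 4.2 kg.
Tool frame: the origin (TCP) lies midway between the tips of the shut fingers; the grasp point (between the pads) lies 19 mm behind it; z points along the fingers, y is the line along which they close (so a half turn about z gives the same grasp; the last joint's range is limited). The gripper opens to 85 mm and grips with 20 to 120 N. Pads are 22 mm wide; open, the fingers measure 114 mm over their backs; the gripper's body (76 mm by 85 mm) begins 54 mm behind the grasp point. The pads swing forward as they close: fully open they stand 13 mm farther back than shut.
Start: joints at [1.6, 0.385, 0.008, 0, -1.194, -0.259], TCP at [142.333, 608.556, 231.312] pointing down, gripper open.
Joint ranges: [-3.14, 3.14], [-1.21, 2.06], [-1.07, 1.41], [-3.16, 2.05], [-2.99, -0.16], [-3.1, 3.1]. Speed limits (rad/s): [2.79, 2.79, 3.14, 3.14, 3.14, 3.14].

## Interface

Orientations are given as a unit quaternion [x, y, z, w].
In Python, from bench import * gives the robot as it stands.
- The arm moves only by the tool drive_tool, never from a script. Its argument "plan" is a list that holds one entry, the list of rows, each a list of 5 numbers: the closure, from -1 (fully open) to 1 (shut), then the shift along the world's x, y, z in mm, then the turn about the world's z in degrees. A call has 1 to 20 rows; each row shifts and turns the commanded pose from where the row before left it; what a row does not reach is not made up. A row lasts 1/12 s, in which the tool goes at most 41.7 mm and 7.16 degrees, less where a joint would pass 70% of its speed; a pose out of reach is approached as far as the arm can. A call is refused whole if a number of a shift passes 41.7 or a number of a turn 7.16, either way. A call with a gripper value outside its range is refused whole. The fingers move at their own pace and stop on an object; the grip force is fixed at half the most. Time passes only in rows, so rows that do not move let the fingers close. It gives the time, the measured TCP pose, the force, the opening and the grip force at its end, in the units of the state.
- read_state(): the state, without advancing time (a new reading comes with each control period).
- get_image(name): name is "scene" or "top" or "wrist"; returns (picture, depth): 480x640x3 uint8, red, green, blue; 480x640 float32, mm along the optical axis (not along the pixel's ray), 0 where there is no reading.
- camera_model(name): a dict with "fx", "fy", "cx", "cy" (pixels), "distortion" ([k1, k2, p1, p2, k3] as OpenCV has them; the pictures are not rectified), "R" (3x3) and "t" (3): a world point X has camera coordinates R X + t; the wrist camera has in their place "mount" (4x4, takes a point from camera to tool coordinates, whose origin is the TCP and whose axes are the flange's). Camera axes: x right, y down, z forward; pixel columns grow to the right and rows downward; lengths in mm; the calibration is good to about 2 mm. A picture is of the moment at which its call begins: read the wrist's pose just before it. camera_model takes no time and is no camera call.
- job_done(): hands the job in; it is judged then, once.
The state is a dict: "clock": time; "joints": joint angles; "joint_vel": joint speeds; "joint_efforts": joint torques, N m; "position": TCP position; "ee_rot": TCP orientation; "contact_force": force on the tool from outside, world axes, zero at the start; "wrist_torque": the same for the moment, N m; "gripper_width": finger opening in mm; "grasp_force": force on a finger pad.
Only numpy, scipy, OpenCV 4.12 (cv2) and the standard library are available. Lean on these libraries where they do the work, as an engineer would, in place of code of your own. Each camera call takes 0.05 s, during which the arm holds its last target. There are 200 camera calls.

## Task

Start the mist line on the grey control box by pressing with the fingertips: first press down the raised far end of the white rocker until it is fully on, then press the blue key fully down, then the green key fully down. Leave the yellow key up, and do not lift or shift any of the things standing around the box.

Things in the scene. Friction and masses are not known exactly. Their poses are not given: they have to be found in the camera images.
- control_box: grey control box fixed to the board, 130 (x) by 320 (y) by 60 mm high; origin at the centre of its underside; its x axis points to its far side, away from the robot (yaw within 0.35 rad). On top, 70 mm apart in a row along its y axis, sit four modules in any order: the white rocker and the blue, green and yellow keys. Module bezels are 8 mm thick, their tops 68 mm above the work surface
- rocker_far (a point): press point of the white rocker: on the top face of its far half (the box's +x half, with a thin black bar across it), 24 mm from the pivot; moves with the rocker. About 87 mm above the work surface when off, 80 mm when on
- rocker (a joint): white V-shaped rocker, 30 mm wide, 67 mm long along the box's x axis; pivot line across its middle, 80 mm above the work surface. Joint in rad: 0 = off (near half level, far half raised at 0.30 rad), 0.30 = on, at its hard stop (far half down level). Friction 0.07 N m (about 3 N at the press point); stays where it is left. On means above 0.24. Starts at 0 to 0.04
- blue_key (a joint): blue round push key: flat-topped cap 32 mm across, standing 14 mm above its 50 mm square black bezel. Joint in m: 0 = fully up, 0.008 = fully down at its hard stop (cap then 6 mm above the bezel). Slides straight down against a steady friction of about 4 N and stays where it is left (no spring return). Down means above 0.006. Starts 0 to 1 mm down.
- blue_top (a point): centre of the flat top of the blue key's cap (moves down with the key; about 82 mm above the work surface when up, 74 mm when down)
- green_key (a joint): green round push key: flat-topped cap 32 mm across, standing 14 mm above its 50 mm square black bezel. Joint in m: 0 = fully up, 0.008 = fully down at its hard stop (cap then 6 mm above the bezel). Slides straight down against a steady friction of about 4 N and stays where it is left (no spring return). Down means above 0.006. Starts 0 to 1 mm down.
- green_top (a point): centre of the flat top of the green key's cap (moves down with the key; about 82 mm above the work surface when up, 74 mm when down)
- yellow_key (a joint): yellow round push key: flat-topped cap 32 mm across, standing 14 mm above its 50 mm square black bezel. Joint in m: 0 = fully up, 0.008 = fully down at its hard stop (cap then 6 mm above the bezel). Slides straight down against a steady friction of about 4 N and stays where it is left (no spring return). Down means above 0.006. Starts 0 to 1 mm down.
- yellow_top (a point): centre of the flat top of the yellow key's cap (moves down with the key; about 82 mm above the work surface when up, 74 mm when down)
- skewers: loose bundle of bamboo skewers pinched in an orange spring clip, lying in front of the box; 250 mm along its x, 29 mm wide, 34 mm high at the clip; origin under its middle. Leave alone
- dibber: loose stainless dibber lying in front of the box; 235 mm along its x, T-handle 90 mm wide at its -x end, 22 mm thick; origin under its middle. Leave alone
- saucer: loose terracotta saucer, 130 mm across, 22 mm high, at the box's +y end; origin at the centre of its underside. Leave alone
- pot: loose black plastic pot, 100 mm across, 90 mm high, at the box's -y end; origin at the centre of its underside. Leave alone
- funnel: loose green plastic funnel standing mouth down behind the box, 70 mm across, 75 mm high; origin at the centre of its underside. Leave alone
- jar: loose amber jar with a white lid behind the box, 56 mm across, 75 mm high; origin at the centre of its underside. Leave alone

How it is judged:
By the outcome, as a careful person would: the job done as asked, in the order asked, and still so for the second after the job is handed in, with the robot touching nothing.
It also fails if it takes over 38 s, if anything falls off the work surface, if the arm or the gripper's body presses on something with over 40 N, if the wrist force passes 120 N, or if a joint passes its speed limit or range.

## Working session

There is one attempt and no reset: what is moved stays moved. The work goes in short steps, Python scripts to look and compute and a tool call to move; the robot and the scene stay as the last step left them, time stands still between calls to the robot, and variables do not carry over. Pictures are saved under pics/ and viewed, at most 10 in all, crops included, and the job is handed in when it is done.

Besides the shell and the picture viewer there is one more tool, called after "Call:" in YAML: its name, and indented under it one key for each argument. drive_tool: Moves the arm, as the interface text tells. Its arguments: {"type":"object","properties":{"plan":{"type":"array"}},"required":["plan"]}

```bash
mkdir -p pics; python3 - <<'E'
from bench import *
import cv2,numpy as np
s=read_state();print(s)
for n in("top","scene"):
    p,d=get_image(n);cv2.imwrite(f"pics/{n}.png",p[...,::-1]);np.save(f"{n}_d.npy",d);print(n,camera_model(n))
E
```

```text
{'clock': 0.0, 'joints': array([ 1.59958453e+00,  3.85574416e-01,  6.59044574e-03, -5.19356901e-04,
       -1.19400600e+00, -2.58562518e-01]), 'joint_vel': array([ 0.00139917, -0.00187427, -0.000818  ,  0.00024161, -0.00134147,
        0.00128169]), 'joint_efforts': array([-2.70071387e-04, -3.92284191e+01,  1.88407284e+01,  4.18643430e+00,
       -4.69420978e-03, -2.85169712e-06]), 'position': array([142.21475472, 607.98528242, 230.19394715]), 'ee_rot': array([ 9.93396112e-01, -1.14729698e-01, -8.18259841e-05,  1.12007631e-03]), 'contact_force': array([ 0.32688331, -0.31755851, -0.06041336]), 'wrist_torque': array([-0.00744173, -0.02294703,  0.04068373]), 'grasp_force': 0.0, 'gripper_width': 85.47005528674062}
top {'fx': 540.6369586398074, 'fy': 540.6369586398074, 'cx': 316.8589384179243, 'cy': 244.85536853097108, 'distortion': array([-0.12903244,  0.        ,  0.        ,  0.        ,  0.        ]), 'R': array([[ 0.01634394, -0.99984692, -0.00624633],
       [-0.98988719, -0.01530008, -0.14102931],
       [ 0.14091216,  0.00848814, -0.98998572]]), 't': array([  40.70690725,  544.71336313, 1032.00355745])}
scene {'fx': 459.71540761300463, 'fy': 459.71540761300463, 'cx': 326.0985025054161, 'cy': 237.16669803964106, 'distortion': array([-0.04961175,  0.        ,  0.        ,  0.        ,  0.        ]), 'R': array([[-0.49913804,  0.86646479,  0.00999924],
       [ 0.58544299,  0.34571442, -0.73330625],
       [-0.63884092, -0.36016706, -0.67982495]]), 't': array([ 248.66691514, -296.70767904, 1384.00615574])}
```

View pics/top.png

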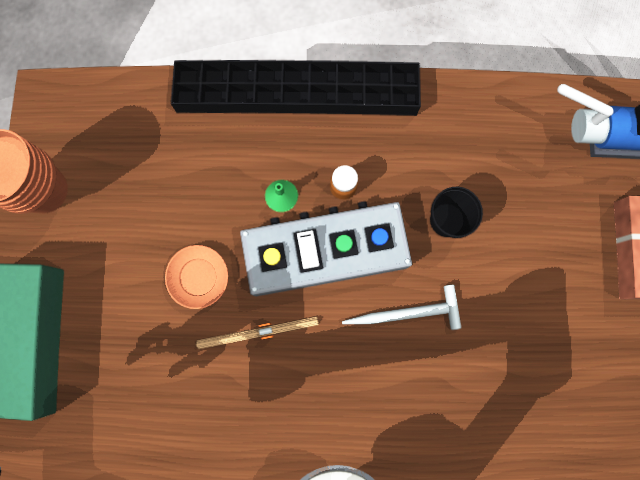

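View pics/scene.png

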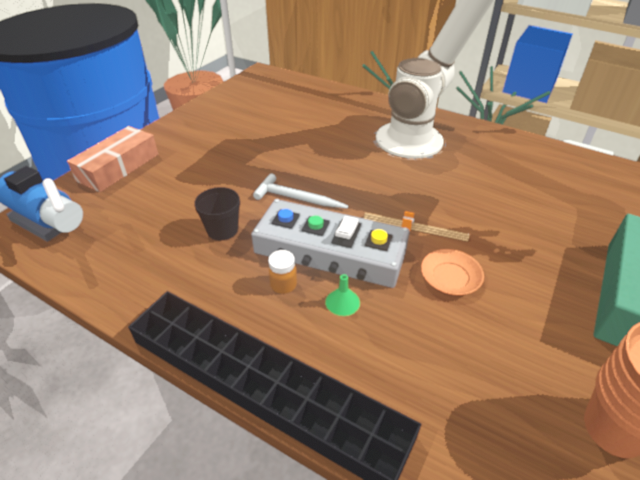

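The top view shows yellow at (272,257), the rocker at (308,250) with its black bar on the far side, green at (344,243) and blue at (380,237). The scene view agrees, with the order from +y being yellow, rocker, green, blue.

```bash
cat > h.py <<'E'
import cv2,numpy as np
from bench import *
def cast(m,px,z):
    K=np.array([[m['fx'],0,m['cx']],[0,m['fy'],m['cy']],[0,0,1.]])
    u=cv2.undistortPoints(np.array([[px]],float),K,m['distortion'])[0,0]
    c=-m['R'].T@m['t'];r=m['R'].T@[u[0],u[1],1]
    return c+r*(z-c[2])/r[2]
def blob(p,lo,hi,near,R):
    h=cv2.cvtColor(p,cv2.COLOR_RGB2HSV);k=cv2.inRange(h,lo,hi)
    w=np.zeros_like(k);cv2.circle(w,near,R,255,-1);k&=w
    n,l,st,ce=cv2.connectedComponentsWithStats(k);i=1+np.argmax(st[1:,4])
    return ce[i],st[i],(l==i).astype(np.uint8)
E
python3 - <<'E'
from h import *
near={'top':dict(yellow=(272,257),green=(344,243),blue=(380,237),white=(308,250)),'scene':dict(yellow=(380,238),green=(316,223),blue=(286,216),white=(347,230))}
col=dict(yellow=((20,120,90),(35,255,255)),green=((45,80,60),(85,255,255)),blue=((100,120,80),(125,255,255)),white=((0,0,205),(180,40,255)))
for v in near:
    p=cv2.imread(f"pics/{v}.png")[...,::-1].copy();m=camera_model(v);d=np.load(v+'_d.npy')
    for c in col:
        ce,st,k=blob(p,*col[c],near[v][c],13 if c!='white' else 24)
        print(v,c,ce.round(1),st,cast(m,ce,82).round(1))
        if c=='white':
            r=cv2.minAreaRect(cv2.findContours(k,0,2)[0][0]);print(cv2.boxPoints(r).round(1).tolist())
p=cv2.imread("pics/top.png");a=cv2.resize(p[185:310,230:420],None,fx=4,fy=4,interpolation=2);cv2.imwrite("pics/crop.png",a)
E
```

```text
top yellow [271.6 256.1] [263 248  18  17  86] [514.9 134.6  82. ]
top green [343.6 243. ] [335 234  18  19 253] [542.3  -1.7  82. ]
top blue [379.3 236.5] [371 228  18  18 255] [555.7 -69.8  82. ]
top white [307.7 249.7] [297 231  22  38 566] [528.4  66.2  82. ]
[[296.3999938964844, 233.0], [312.29998779296875, 230.10000610351562], [318.8999938964844, 265.5], [303.0, 268.3999938964844]]
scene yellow [378.8 236.8] [371 230  17  15 216] [525.7 139.6  82. ]
scene green [315.3 222.1] [308 216  16  14 179] [552.7   4.   82. ]
scene blue [285.1 215.3] [278 209  15  13 161] [566.5 -63.4  82. ]
scene white [347.6 230.4] [324 212  47  43 876] [540.9  75.3  82. ]
[[321.0, 249.1999969482422], [328.1000061035156, 211.3000030517578], [371.6000061035156, 219.39999389648438], [364.5, 257.3999938964844]]
```

View pics/crop.png

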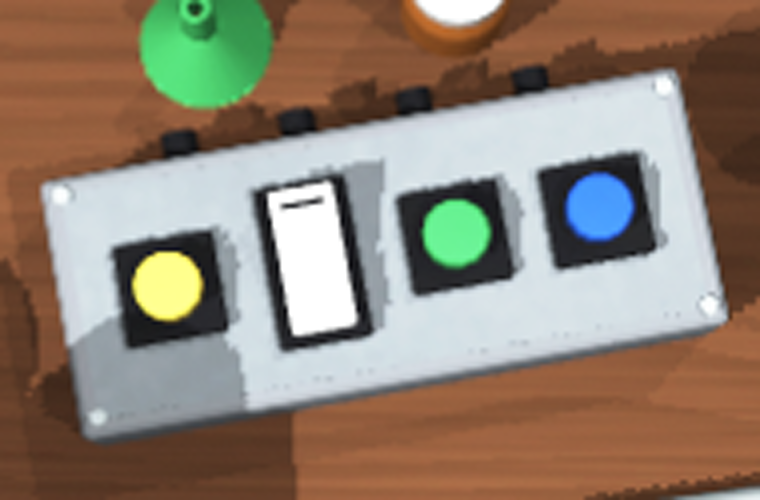

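Call:
drive_tool:
  plan:
    - [[1, 24, -31.5, 0, 1.45], [1, 24, -31.5, 0, 1.45], [1, 24, -31.5, 0, 1.45], [1, 24, -31.5, 0, 1.45], [1, 24, -31.5, 0, 1.45], [1, 24, -31.5, 0, 1.45], [1, 24, -31.5, 0, 1.45], [1, 24, -31.5, 0, 1.45], [1, 24, -31.5, 0, 1.45], [1, 24, -31.5, 0, 1.45], [1, 24, -31.5, 0, 1.45], [1, 24, -31.5, 0, 1.45], [1, 24, -31.5, 0, 1.45], [1, 24, -31.5, 0, 1.45], [1, 24, -31.5, 0, 1.45], [1, 24, -31.5, 0, 1.45], [1, 24, -31.5, 0, 1.45], [1, 0, 0, 0, 0], [1, 0, 0, 0, 0]]

```text
clock: 1.68
position: [550.8, 71.1, 230.2]
ee_rot: [0.995, 0.098, -0.001, 0.0]
contact_force: [-0.3, 0.6, -0.8]
gripper_width: -0.0
grasp_force: 0.0
```

```bash
python3 - <<'E'
from h import *
from scipy.spatial.transform import Rotation as Ro
s=read_state();p,d=get_image("wrist");cv2.imwrite("pics/w1.png",p[...,::-1]);m=camera_model("wrist");print(s['position'],s['ee_rot'],s['gripper_width'],m)
T=np.eye(4);T[:3,:3]=Ro.from_quat(s['ee_rot']).as_matrix();T[:3,3]=s['position'];T=T@m['mount']
m['R']=T[:3,:3].T;m['t']=-m['R']@T[:3,3]
for c,lo,hi in(('yellow',(20,120,90),(35,255,255)),('green',(45,80,60),(85,255,255)),('blue',(100,120,80),(125,255,255)),('white',(0,0,215),(180,40,255))):
    try: ce,st,_=blob(p,lo,hi,(320,240),600);print(c,ce,st,cast(m,ce,82))
    except Exception as e:print(c,e)
E
```

```text
[550.76184066  71.12897945 230.21158789] [ 9.95194751e-01  9.79104564e-02 -9.60062167e-04  1.66300555e-04] -0.04752706766536812 {'fx': 355.40494381317876, 'fy': 355.40494381317876, 'cx': 323.2154607931742, 'cy': 240.38503343736392, 'distortion': array([0.01934382, 0.        , 0.        , 0.        , 0.        ]), 'mount': array([[-1.02224420e-03, -9.61545864e-01, -2.74642507e-01,
         7.01880300e+01],
       [ 9.99999475e-01, -1.00355841e-03, -2.08548269e-04,
         1.85171303e-01],
       [-7.50910732e-05, -2.74642576e-01,  9.61546385e-01,
        -1.41389812e+02],
       [ 0.00000000e+00,  0.00000000e+00,  0.00000000e+00,
         1.00000000e+00]])}
yellow [245.32313576 246.82695985] [ 224  228   40   39 1046] [519.76501694 132.42059925  82.        ]
green [288.1287968   93.06734165] [ 253   55   71   77 4247] [646.59405762 116.90519067  82.        ]
blue [484.26886792 246.27279874] [ 463  228   44   38 1272] [559.59155394 -66.54846566  82.        ]
white [447.57772622  88.53016241] [ 416   54   64   69 3448] [ 6.72708819e+02 -1.17571368e-01  8.20000000e+01]
```

View pics/w1.png

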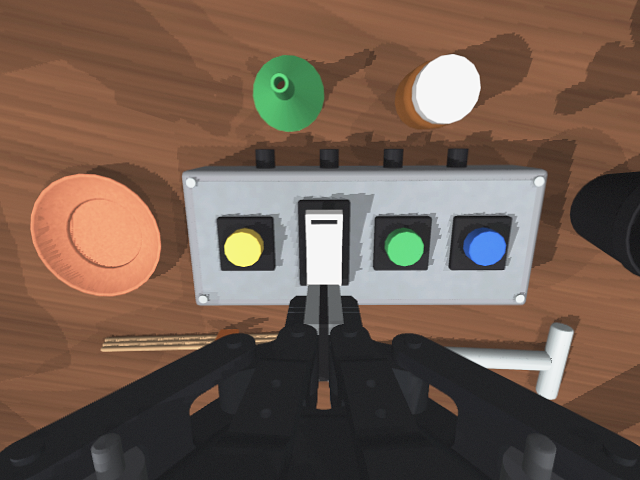

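The wrist view shows the TCP lined up with the rocker's far half (bar at (323,221)), and yellow (243,247), green (404,246) and blue (486,246) fit the top view. I'm lowering onto the rocker.

Call:
drive_tool:
  plan:
    - [[1, 0, 0, -33, 0], [1, 0, 0, -33, 0], [1, 0, 0, -33, 0], [1, 0, 0, -31, 0], [1, 0, 0, -4, 0], [1, 0, 0, -4, 0], [1, 0, 0, -4, 0], [1, 0, 0, -3, 0], [1, 0, 0, -2, 0], [1, 0, 0, -1, 0], [1, 0, 0, 0, 0], [1, 0, 0, 0, 0]]

```text
clock: 2.73
position: [551.3, 73.4, 84.4]
ee_rot: [0.995, 0.1, 0.001, -0.0]
contact_force: [1.6, 0.8, 2.9]
gripper_width: 0.3
grasp_force: 1.2
```

Call:
drive_tool:
  plan:
    - [[1, 0, 0, -1, 0], [1, 0, 0, -1, 0], [1, 0, 0, -1, 0], [1, 0, 0, -1, 0], [1, 0, 0, 0, 0], [1, 0, 0, 0, 0]]

```text
clock: 3.23
position: [550.8, 73.1, 80.0]
ee_rot: [0.995, 0.1, 0.001, 0.0]
contact_force: [0.7, 0.9, 6.0]
gripper_width: -0.0
grasp_force: 3.1
```

Call:
drive_tool:
  plan:
    - [[1, 0, 0, -1, 0], [1, 0, 0, -1, 0], [1, 0, 0, -1, 0], [1, 0, 0, 0, 0], [1, 0, 0, 0, 0]]

```text
clock: 3.65
position: [550.9, 73.0, 79.7]
ee_rot: [0.995, 0.101, 0.001, 0.0]
contact_force: [-4.3, 1.0, 21.1]
gripper_width: 0.0
grasp_force: 10.5
```

Call:
drive_tool:
  plan:
    - [[1, 0, 0, 15, 0], [1, 0, 0, 30, 0], [1, 1.5, -35, 0, 0], [1, 1.5, -35, 0, 0], [1, 1.5, -35, 0, 0], [1, 1.5, -35, 0, 0], [1, 0, 0, 0, 0], [1, 0, 0, 0, 0], [1, 0, 0, 0, 0]]

```text
clock: 4.4
position: [555.1, -67.2, 120.3]
ee_rot: [0.995, 0.099, -0.002, -0.0]
contact_force: [0.1, -0.1, 0.4]
gripper_width: 0.1
grasp_force: 0.0
```

```bash
python3 - <<'E'
from h import *
p,d=get_image("scene");cv2.imwrite("pics/s2.png",cv2.resize(p[170:300,220:420,::-1],None,fx=4,fy=4,interpolation=2));print(read_state()['position'])
E
```

```text
[555.47580044 -66.60521838 120.55383436]
```

View pics/s2.png

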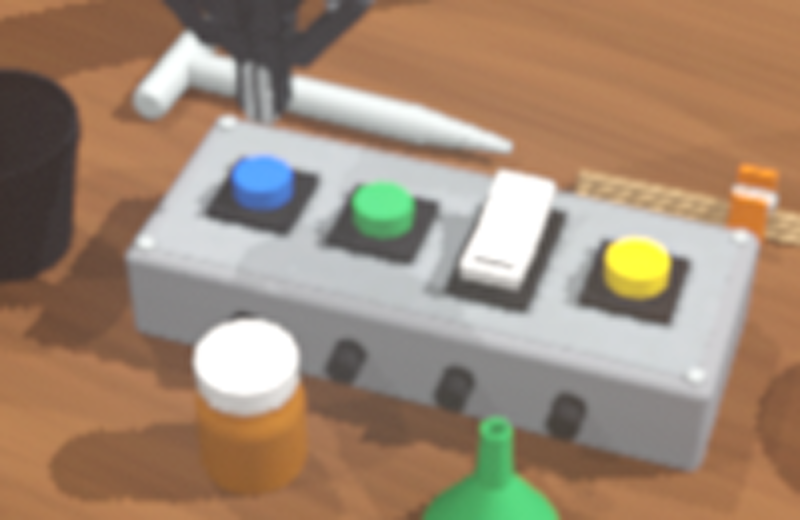

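The crop shows the rocker tilted over: the bar end at (490,263) is down and level, and the near end is raised. The fingertips at (260,90) hang over the blue key. Next is pressing blue.

Call:
drive_tool:
  plan:
    - [[1, 1.5, -2.5, -20, 0], [1, 0, 0, -12, 0], [1, 0, 0, -3, 0], [1, 0, 0, -3, 0], [1, 0, 0, -2, 0], [1, 0, 0, -2, 0], [1, 0, 0, -2, 0], [1, 0, 0, -1, 0], [1, 0, 0, -1, 0], [1, 0, 0, 0, 0], [1, 0, 0, 0, 0]]

```text
clock: 5.37
position: [558.4, -69.3, 75.8]
ee_rot: [0.995, 0.1, 0.001, -0.0]
contact_force: [-0.1, 2.7, 4.0]
gripper_width: -0.0
grasp_force: 1.9
```

Call:
drive_tool:
  plan:
    - [[1, 0, 0, -1, 0], [1, 0, 0, -1, 0], [1, 0, 0, -1, 0], [1, 0, 0, -1, 0], [1, 0, 0, 0, 0], [1, 0, 0, 0, 0]]

```text
clock: 5.87
position: [558.5, -69.4, 73.9]
ee_rot: [0.995, 0.101, 0.001, 0.0]
contact_force: [-4.7, 4.7, 16.5]
gripper_width: -0.0
grasp_force: 8.6
```

Call:
drive_tool:
  plan:
    - [[1, 0, 0, 15, 0], [1, 0, 0, 30, 0], [1, -7, 34, 0, 0], [1, -7, 34.5, 0, 0], [1, 0, 0, 0, 0], [1, 0, 0, 0, 0], [1, 0, 0, 0, 0]]

```text
clock: 6.45
position: [543.5, -1.2, 115.7]
ee_rot: [0.995, 0.1, -0.001, 0.0]
contact_force: [0.3, -0.0, -0.6]
gripper_width: 0.5
grasp_force: 0.0
```

Call:
drive_tool:
  plan:
    - [[1, 0, 0, -18, 0], [1, 0, 0, -10, 0], [1, 0, 0, -3, 0], [1, 0, 0, -2, 0], [1, 0, 0, -2, 0], [1, 0, 0, -2, 0], [1, 0, 0, -1, 0], [1, 0, 0, -1, 0], [1, 0, 0, -1, 0], [1, 0, 0, -1, 0], [1, 0, 0, -1, 0], [1, 0, 0, 0, 0], [1, 0, 0, 0, 0]]

```text
clock: 7.53
position: [544.2, -0.8, 74.4]
ee_rot: [0.995, 0.1, 0.0, -0.0]
contact_force: [-0.3, -2.2, 3.8]
gripper_width: -0.2
grasp_force: 1.5
```

Call:
drive_tool:
  plan:
    - [[1, 0, 0, -1, 0], [1, 0, 0, -1, 0], [1, 0, 0, -1, 0], [1, 0, 0, 0, 0], [1, 0, 0, 0, 0]]

```text
clock: 7.95
position: [544.3, -0.8, 73.9]
ee_rot: [0.995, 0.101, 0.001, 0.0]
contact_force: [-6.4, -1.0, 18.5]
gripper_width: 0.2
grasp_force: 9.0
```

Call:
drive_tool:
  plan:
    - [[1, 0, 0, 15, 0], [1, 0, 0, 30, 0], [1, 0, 0, 35, 0], [1, 0, 0, 35, 0], [1, 0, 0, 35, 0], [1, 0, 0, 0, 0], [1, 0, 0, 0, 0]]

```text
clock: 8.53
position: [545.1, 0.0, 223.3]
ee_rot: [0.995, 0.1, 0.003, -0.001]
contact_force: [0.3, -0.3, -1.5]
gripper_width: 0.4
grasp_force: 0.0
```

```bash
python3 - <<'E'
from h import *
p,d=get_image("scene");cv2.imwrite("pics/s3.png",cv2.resize(p[170:300,220:420,::-1],None,fx=4,fy=4,interpolation=2))
E
```

```text
(no output)
```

View pics/s3.png

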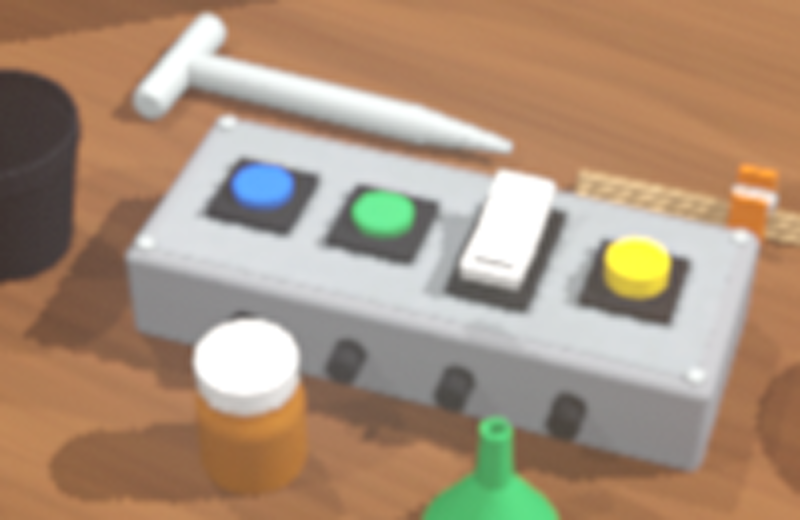

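The crop shows blue (262,187) and green (383,213) down, the rocker on, yellow (637,266) still up and the surrounding things unmoved.

```bash
python3 -c "
from bench import *
print(job_done())"
```

```text
the job is handed in; nothing more can be done
None
```

The job is handed in: rocker on, then blue and green pressed to their stops in that order, yellow left up, nothing around the box visibly moved, and about 8.6 s used of the 38 s.

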